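# Clamp a battery pack with a turnbuckle

### The arm

A 7-joint arm with a two-finger parallel gripper is mounted at the origin on the work surface. World frame = base frame: x ahead of the robot, y to its left, z up, the work surface at z = 0. Lengths are in m, angles in degrees, forces in N, time in s.
With the tool pointing down it reaches from about 0.425 to 0.875 m from the base axis. Payload 4.7 kg.
Tool frame: the origin (TCP) lies midway between the tips of the shut fingers; the grasp point (between the pads) lies 19 mm behind it; y points along the fingers, x is the direction in which the jaws open and shut, and the axes are right-handed (so a half turn about y gives the same grasp; the last joint's range is limited). The gripper opens to 87 mm and grips with 3 to 60 N. Pads are 19 mm wide; open, the fingers measure 117 mm over their backs; the gripper's body (75 mm by 190 mm) begins 51 mm behind the grasp point.
Start: joints at [-63.306, 18.392, -4.016, 83.108, 1.295, 78.541, -3.26], TCP at [0.284, 0.585, 0.223] pointing down, gripper open.
Joint ranges: [-163.93, 163.93], [-17.29, 119.83], [-79.2, 71.16], [3.27, 140.29], [-89.18, 269.18], [5.43, 117.66], [-154.24, 154.24]. Speed limits (degrees/s): [147.25, 147.25, 180, 180, 180, 180, 180].

### API

Orientations are given as [roll, pitch, yaw] about the fixed x, y, z axes, in that order (R = Rz(yaw) Ry(pitch) Rx(roll)).
In Python, from cell import env, vision gives the robot as it stands.
- The arm moves only by the tool play_rows, never from a script. Its argument "moves" is a list that holds one entry, the list of rows, each a list of 7 numbers: the turn, a rotation vector about the tool's x, y, z in rad, then the shift along the tool's x, y, z in m, then the opening, from 0 (shut) to 1 (fully open). In form: [[[wx, wy, wz, tx, ty, tz, grip], ...]]. A call has 1 to 10 rows; each row shifts and turns the pose as measured when the row begins, along the tool's axes as they then stand; what a row does not reach is not made up. A row lasts 1/10 s, in which the tool goes at most 50 mm and 8.59 degrees, less where a joint would pass 70% of its speed; a pose out of reach is approached as far as the arm can. A call is refused whole if a number of a shift passes 0.05 or a number of a turn 0.15, either way. A call with a gripper value outside its range is refused whole. The fingers move at their own pace and stop on an object; "newtons" is the grip in N (left out, the last holds). Time passes only in rows, so rows that do not move let the fingers close. It gives the time, the measured TCP pose, the force and the opening at its end, in the units of the state.
- env.get_obs(): the state, without advancing time (a new reading comes with each control period).
- vision.read_camera(name): name is "scene" or "side" or "wrist"; returns (picture, depth): 420x560x3 uint8, red, green, blue; 420x560 float32, m along the optical axis (not along the pixel's ray), 0 where there is no reading.
- vision.camera_params(name): a dict with "camera_matrix" (3x3 intrinsics, pixels), "rvec" (rotation vector, rad) and "tvec" (3), from world to camera coordinates, as OpenCV has them. Camera axes: x right, y down, z forward; pixel columns grow to the right and rows downward; lengths in m; the calibration is good to about 2 mm. A picture is of the moment at which its call begins: read the wrist's pose just before it. camera_params takes no time and is no camera call; for the wrist camera it gives the pose at the moment of the call.
- env.sign_off(): hands the job in, once; it reports no verdict.
Trained networks look in the newest picture that a camera, given by its name, has taken for a name from the list of things; names that differ only in an ending like _2 or _b are one class to them, and where a whole thing is asked for, a point or a joint stands for the part that bears it (a point fixed in the world has none). Each returns a list of dicts, best first, with "score" (0 to 1); they miss things now and then, are a little off and sometimes report something else, mostly with a low value. They report only what shows in the picture. A call takes as long as a camera call. They do not tell look-alikes from the thing itself.
- vision.look_for(camera, thing): "location" ([column, row] in pixels, amid what is visible of it).
- vision.trace(camera, thing): "region" (420x560 bool, what is visible of it) and "location" ([column, row] in pixels, amid what is visible of it).
The state is a dict: "time_s": time; "qpos": joint angles; "joint_velocities": joint speeds; "effort": joint torques, N m; "tool_pos": TCP position; "tool_rot": TCP orientation; "force": force on the tool from outside, world axes, zero at the start; "wrist_torque": the same for the moment, N m; "grip_width": finger opening in m.
Only numpy, scipy, OpenCV 4.12 (cv2) and the standard library are available. Lean on these libraries where they do the work, as an engineer would, in place of code of your own. Each camera call takes 0.05 s, during which the arm holds its last target. There are 200 camera calls.

### The job

Stand the long ten-cell battery pack upright on the black bed of the clamping fixture, lengthwise between the two open jaws and with its whole foot on the bed, set it down gently and let go. Then turn the turnbuckle by its spokes, upper side towards the pack, so that both jaws draw in, until each sprung rubber pad is pressed about halfway back towards its jaw. Leave the short pack where it is.

Things in the scene. Friction and masses are not known exactly. Their poses are not given: they have to be found in the camera images.
- pack: Ten green round cells (5 by 2) between black end boards, a block 112 mm long (its y axis), 48 mm wide (its x axis), 78 mm high, 0.5 to 0.9 kg, loose and upright on the bench to one side of the fixture. Origin: centre of its underside, z up. Either end may go either way round. Grip it across the 48 mm width.
- short_pack: Six-cell pack of the same make, only 68 mm long (y), 48 mm wide, 78 mm high; not wanted, it stays where it is. Origin: centre of its underside. The two packs may stand on either side of the fixture.
- fixture: Clamp fixed to the bench: base plate 230 (x) x 270 (y) x 12 mm. Origin: centre of its underside, z up. y is the clamping direction; the bed is on the -x side (nearer the robot), the turnbuckle on the +x side. Two upright aluminium jaw plates (205 mm along x, 12 mm thick, top at 96 mm) slide along y to the middle; inner faces at y = +90 and -90 mm when the turnbuckle joint is 0.
- bed (a point): Centre of the top face of the black bed, 35 mm above the bench, 70 mm from the fixture's origin towards -x; axes as the fixture's. The bed is 68 mm (x) by 106 mm (y), flat, without rims; the pack stands here with its length along y, overhanging 3 mm at each end.
- turn_axis (a point): Centre of the turnbuckle body on its level axis (along the fixture's y), 72 mm above the bench, 140 mm from the bed centre towards the fixture's +x; axes as the fixture's. Steel body 110 mm long, 30 mm thick; at its middle four spokes of 10 mm bar, 90 degrees apart, end in black 16 mm balls centred 47 mm from the axis. Threaded rods run from its ends to the jaws.
- turnbuckle (a joint): Turn of the body, rad, 0 to 8.5; starts at 0 to 1. Grows as its upper side moves towards the pack and robot (fixture's -x): this draws BOTH jaws in 4 mm each per rad. At 0 one spoke points straight up; at q they lean (k x 90 degrees - q) from upright towards the fixture's +x. Friction holds it where left; it takes 0.25 to 0.4 N m, 5 to 9 N near a spoke's end.
- pad_left (a joint): How far the sprung rubber pad (46 x 46 mm, centred 73 mm up, over the bed) of the +y jaw is pressed back to its jaw, m: 0 free (face 22 mm ahead of the jaw, 16 mm gap behind it), 0.016 bottomed. Spring 1 N/mm. The pads meet the pack at about turnbuckle 3.0 and are half pressed (8 mm) at 5.0.
- pad_right (a joint): The same for the pad of the -y jaw.
Mind the look-alikes: they are no part of the job. What is shaped like the pack but orange, pink or red is not meant.

How it is judged:
By the outcome, as a careful person would: the job done as asked, in the order asked, and still so for the second after the job is handed in, with the robot touching nothing.
It also fails if it takes over 72 s, if anything falls off the work surface, if the arm or the gripper's body presses on something with over 40 N, if the wrist force passes 120 N, or if a joint passes its speed limit or range.

## Working session

There is one attempt and no reset: what is moved stays moved. The work goes in short steps, Python scripts to look and compute and a tool call to move; the robot and the scene stay as the last step left them, time stands still between calls to the robot, and variables do not carry over. Pictures are saved under pics/ and viewed, about 8 in all and at most 12, crops included, and the job is handed in when it is done.

Besides the shell and the picture viewer there is one more tool, called by a JSON object that holds its "api" and its "payload", one argument or row to a line. play_rows: Moves the arm, as the interface text tells. Its arguments: {"type":"object","properties":{"moves":{"type":"array","items":{"type":"array","items":{"type":"array","items":{"type":"number"}}}},"newtons":{"type":"number"}},"required":["moves"]}

```bash
mkdir -p pics; cat > h.py <<'E'
import numpy as np, cv2
from cell import env, vision
def cam(n):
    p=vision.camera_params(n); R=cv2.Rodrigues(np.array(p['rvec'],float))[0]
    return np.array(p['camera_matrix'],float),R,np.array(p['tvec'],float).ravel()
def cloud(n,depth,P=None):
    K,R,t=P or cam(n); v,u=np.indices(depth.shape)
    c=np.stack([(u-K[0,2])/K[0,0]*depth,(v-K[1,2])/K[1,1]*depth,depth],-1)
    return (c-t)@R
def proj(n,X,P=None):
    K,R,t=P or cam(n); c=np.atleast_2d(X)@R.T+t; q=c@K.T; return q[:,:2]/q[:,2:]
def save(f,im): cv2.imwrite('pics/'+f,im[:,:,::-1])
E
python3 - <<'E'
from h import *
o=env.get_obs(); print({k:np.round(v,3).tolist() for k,v in o.items()})
ims=[]
for n in ['scene','side']:
    im,d=vision.read_camera(n); save(n+'0.png',im); np.savez(n+'0.npz',im=im,d=d,pc=cloud(n,d))
    pc=cloud(n,d)
    for th in ['pack','short_pack','fixture','bed','turnbuckle']:
        try:
            for r in vision.trace(n,th)[:3]:
                m=r['region']&(d>0); q=pc[m]; print(n,th,round(r['score'],2),np.round(r['location']),np.round(np.median(q,0),3),np.round(np.percentile(q,[2,98],axis=0),3).tolist())
        except Exception as e: print(th,e)
E
```

```text
{'time_s': 0.0, 'qpos': [-63.307, 18.44, -4.015, 83.173, 1.293, 78.542, -3.259], 'joint_velocities': [-0.011, 0.104, -0.0, -0.024, 0.019, -0.125, -0.021], 'effort': [-0.0, -49.129, -0.404, -31.254, -0.064, 0.044, 0.0], 'tool_pos': [0.284, 0.584, 0.221], 'tool_rot': [-90.003, 0.109, 64.117], 'force': [0.488, -0.175, 0.106], 'wrist_torque': [0.024, 0.0, 0.025], 'grip_width': 0.087}
scene pack 0.93 [143. 234.] [ 0.59  -0.398  0.061] [[0.551, -0.455, 0.003], [0.608, -0.348, 0.08]]
scene pack 0.82 [180. 198.] [ 0.467 -0.325  0.057] [[0.428, -0.381, 0.003], [0.474, -0.275, 0.08]]
scene pack 0.6 [120. 194.] [ 0.456 -0.473  0.057] [[0.419, -0.527, 0.005], [0.468, -0.424, 0.08]]
scene short_pack 0.63 [438. 193.] [0.441 0.322 0.055] [[0.403, 0.292, 0.001], [0.459, 0.359, 0.079]]
scene fixture 0.88 [306. 243.] [ 0.608 -0.015  0.028] [[0.463, -0.144, 0.004], [0.692, 0.119, 0.098]]
scene bed 0.76 [311. 244.] [ 0.609 -0.016  0.028] [[0.467, -0.145, 0.006], [0.692, 0.119, 0.098]]
scene turnbuckle 0.67 [316. 248.] [ 0.64  -0.002  0.081] [[0.559, -0.054, 0.011], [0.685, 0.049, 0.124]]
side pack 0.86 [311. 296.] [ 0.436 -0.348  0.076] [[0.42, -0.385, 0.005], [0.465, -0.278, 0.081]]
side pack 0.86 [378. 308.] [ 0.562 -0.426  0.074] [[0.54, -0.46, 0.001], [0.599, -0.351, 0.081]]
side pack 0.8 [256. 336.] [ 0.3   -0.422  0.075] [[0.277, -0.455, 0.001], [0.332, -0.349, 0.081]]
side short_pack 0.93 [237. 155.] [0.417 0.305 0.053] [[0.391, 0.289, 0.003], [0.449, 0.352, 0.082]]
side fixture 0.96 [311. 212.] [ 0.552 -0.051  0.038] [[0.441, -0.153, 0.004], [0.68, 0.09, 0.099]]
side bed 0.77 [311. 212.] [ 0.552 -0.054  0.038] [[0.44, -0.153, 0.005], [0.677, 0.089, 0.099]]
side turnbuckle 0.55 [336. 190.] [ 0.623 -0.007  0.082] [[0.582, -0.058, 0.033], [0.672, 0.047, 0.122]]
```

View both.

View pics/scene0.png

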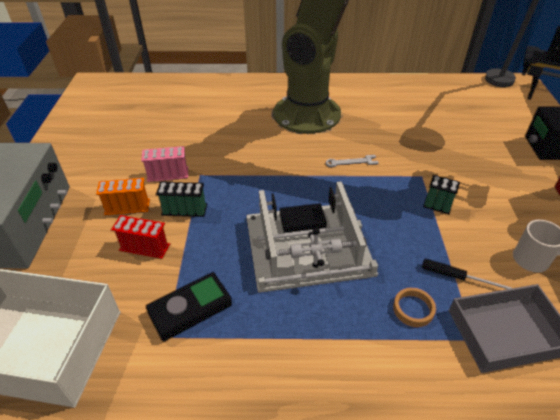

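View pics/side0.png

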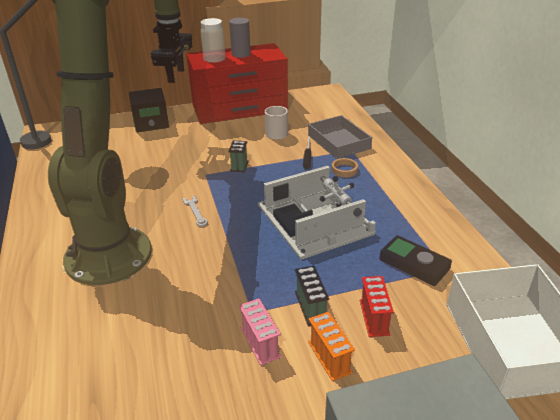

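Scene shows four pack-shaped things: green (182,199), pink (165,164), orange (123,197), red (141,237); the short green one is at (441,194). The ten-cell green pack at (182,199), side (311,293), fits. I'll confirm it in a crop and fit the poses.

```bash
python3 - <<'E'
from h import *
from scipy.optimize import least_squares
S={n:np.load(n+'0.npz') for n in ['scene','side']}
save('crop1.png',np.vstack([cv2.resize(S['scene']['im'][140:270,90:390],(780,338),interpolation=cv2.INTER_CUBIC),cv2.resize(S['side']['im'][160:260,240:400],(400,250),interpolation=cv2.INTER_CUBIC)[:, :].copy() if 0 else cv2.resize(S['side']['im'][165:265,230:530],(780,260),interpolation=cv2.INTER_CUBIC)]))
for n in S:
    pc=S[n]['pc']; 
    m=(abs(pc[...,0]-.45)<.07)&(abs(pc[...,1]+.33)<.075)&(pc[...,2]>.07)&(pc[...,2]<.084)
    q=pc[m][:,:2].astype(np.float32); 
    print(n,'pack',m.sum(),cv2.minAreaRect(q*1000),np.median(pc[m],0))
    m=(pc[...,0]>.40)&(pc[...,0]<.75)&(abs(pc[...,1]+.01)<.17)
    z=pc[...,2]
    for nm,lo,hi in [('plate',.007,.016),('jawtop',.091,.101)]:
        mm=m&(z>lo)&(z<hi); q=pc[mm][:,:2].astype(np.float32)*1000
        if nm=='plate': print(n,nm,mm.sum(),cv2.minAreaRect(q))
        else:
            for s in (1,-1):
                k=q[(q[:,1]+12)*s>40]
                if len(k)>10: print(n,nm,s,len(k),cv2.minAreaRect(k),np.median(k,0),cv2.fitLine(k,cv2.DIST_HUBER,0,.01,.01).ravel())
E
```

```text
scene pack 656 ((449.1152648925781, -329.03033447265625), (112.75928497314453, 51.95014572143555), 87.04179382324219) [ 0.4524593  -0.3275539   0.07683282]
scene plate 4015 ((611.3560791015625, -2.5467681884765625), (327.32586669921875, 278.6985778808594), 9.748421669006348)
scene jawtop 1 434 ((548.6671142578125, 68.7499008178711), (205.53756713867188, 34.5648307800293), 10.675704956054688) [545.0255   77.74399] [9.8237878e-01 1.8690091e-01 5.5428760e+02 7.8118172e+01]
scene jawtop -1 434 ((576.8693237304688, -98.37644958496094), (205.9428253173828, 34.11968994140625), 9.697821617126465) [ 578.12305 -105.46796] [ 9.8813272e-01  1.5360260e-01  5.8698560e+02 -1.0726889e+02]
side pack 781 ((443.2962951660156, -329.5873718261719), (114.71733093261719, 48.78818130493164), 87.53157806396484) [ 0.44243718 -0.33483276  0.07761044]
side plate 1718 ((575.0116577148438, -9.257217407226562), (337.95147705078125, 347.7881774902344), 89.9333724975586)
side jawtop 1 326 ((538.5478515625, 77.36874389648438), (205.96694946289062, 43.764949798583984), 16.86357879638672) [519.1637    72.900185] [9.8200101e-01 1.8887568e-01 5.3576825e+02 7.3359802e+01]
side jawtop -1 386 ((569.0203247070312, -93.681640625), (205.7300262451172, 51.38382339477539), 9.029017448425293) [ 550.20715 -108.85841] [ 9.89599049e-01  1.43853247e-01  5.69985168e+02 -1.10847786e+02]
```

View pics/crop1.png

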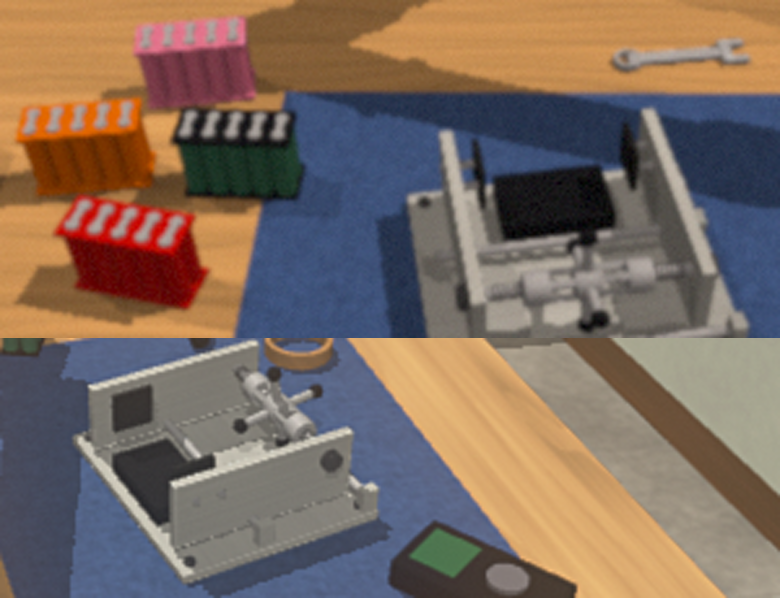

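Crop confirms: green pack with black boards and five pairs of cells at scene (182,199). Bed and open jaws are visible, with turnbuckle spokes near (315,240). Next is a close look at the fixture with the wrist camera.

```bash
cat > plan.py <<'E'
# python3 plan.py x y z yaw n grip : rows to go there with tool down
import sys; from h import *
from scipy.spatial.transform import Rotation as Ro
def plan(x,y,z,yaw,n,g):
    o=env.get_obs(); p=np.array(o['tool_pos']); R=Ro.from_euler('xyz',o['tool_rot'],degrees=True)
    T=Ro.from_euler('xyz',[-90,0,yaw],degrees=True); d=(np.array([x,y,z])-p)/n
    w=(R.inv()*T).as_rotvec()/n; out=[]
    for i in range(n):
        out.append([*np.round(w,3),*np.round(R.inv().apply(d),4),g]); R=R*Ro.from_rotvec(w)
    print(np.round(p,4),np.round(o['tool_rot'],1),'rows:'); print([[float(v) for v in r] for r in out])
if __name__=='__main__':
    a=list(map(float,sys.argv[1:])); plan(*a[:4],int(a[4]),a[5])
E
python3 - <<'E'
from h import *
K,R,t=cam('wrist'); o=env.get_obs(); print('cam pos',-R.T@t,'axes rows xyz',np.round(R,3),K[0,0],o['tool_pos'])
E
python3 plan.py 0.46 -0.01 0.33 10 14 1
```

```text
cam pos [0.20939042 0.62179594 0.38483083] axes rows xyz [[ 0.437  0.9   -0.001]
 [ 0.859 -0.417  0.299]
 [ 0.268 -0.131 -0.954]] 313.1308226680161 [0.28380803 0.58479225 0.22260646]
[0.2838 0.5848 0.2226] [-90.   -0.   64.1] rows:
[[0.0, 0.067, 0.0, -0.0327, -0.0077, -0.0299, 1.0], [0.0, 0.067, 0.0, -0.0306, -0.0077, -0.032, 1.0], [0.0, 0.067, 0.0, -0.0284, -0.0077, -0.034, 1.0], [0.0, 0.067, 0.0, -0.0261, -0.0077, -0.0358, 1.0], [0.0, 0.067, 0.0, -0.0236, -0.0077, -0.0375, 1.0], [0.0, 0.067, 0.0, -0.021, -0.0077, -0.039, 1.0], [0.0, 0.067, 0.0, -0.0183, -0.0077, -0.0403, 1.0], [0.0, 0.067, 0.0, -0.0156, -0.0077, -0.0415, 1.0], [0.0, 0.067, 0.0, -0.0127, -0.0077, -0.0424, 1.0], [0.0, 0.067, 0.0, -0.0098, -0.0077, -0.0432, 1.0], [0.0, 0.067, 0.0, -0.0069, -0.0077, -0.0438, 1.0], [0.0, 0.067, 0.0, -0.0039, -0.0077, -0.0441, 1.0], [0.0, 0.067, 0.0, -0.001, -0.0077, -0.0443, 1.0], [0.0, 0.067, 0.0, 0.002, -0.0077, -0.0443, 1.0]]
```

{"api": "play_rows", "payload": {
  "moves": [
    [[0,0.067,0,-0.033,-0.008,-0.03,1],[0,0.067,0,-0.031,-0.008,-0.032,1],[0,0.067,0,-0.028,-0.008,-0.034,1],[0,0.067,0,-0.026,-0.008,-0.036,1],[0,0.067,0,-0.024,-0.008,-0.038,1],[0,0.067,0,-0.021,-0.008,-0.039,1],[0,0.067,0,-0.018,-0.008,-0.04,1],[0,0.067,0,-0.016,-0.008,-0.042,1],[0,0.067,0,-0.013,-0.008,-0.042,1],[0,0.067,0,-0.01,-0.008,-0.043,1]]
  ]
}}

```text
time_s: 1.6
tool_pos: [0.4069, 0.1484, 0.3025]
tool_rot: [-89.8, 0.0, 24.9]
force: [0.6, -0.8, -0.1]
grip_width: 0.0868
```

```bash
python3 plan.py 0.47 -0.03 0.31 10 6 1
```

```text
[0.4069 0.1484 0.3025] [-89.8   0.   24.9] rows:
[[-0.001, 0.043, -0.0, -0.003, -0.0014, -0.0314, 1.0], [-0.001, 0.043, -0.0, -0.0016, -0.0013, -0.0315, 1.0], [-0.001, 0.043, -0.0, -0.0003, -0.0013, -0.0315, 1.0], [-0.001, 0.043, -0.0, 0.0011, -0.0013, -0.0315, 1.0], [-0.001, 0.043, -0.0, 0.0025, -0.0013, -0.0314, 1.0], [-0.001, 0.043, -0.0, 0.0038, -0.0013, -0.0313, 1.0]]
```

{"api": "play_rows", "payload": {
  "moves": [
    [[0,0.043,0,-0.003,-0.001,-0.031,1],[0,0.043,0,-0.002,-0.001,-0.031,1],[0,0.043,0,0,-0.001,-0.031,1],[0,0.043,0,0.001,-0.001,-0.031,1],[0,0.043,0,0.002,-0.001,-0.031,1],[0,0.043,0,0.004,-0.001,-0.031,1],[0,0,0,0,0,0,1]]
  ]
}}

```text
time_s: 2.3
tool_pos: [0.4703, -0.0441, 0.3123]
tool_rot: [-89.7, -0.5, 8.7]
force: [-0.1, -0.4, 0.1]
grip_width: 0.0869
```

```bash
python3 - <<'E'
from h import *
P=cam('wrist'); im,d=vision.read_camera('wrist'); pc=cloud('wrist',d,P); save('w1.png',im); np.savez('w1.npz',im=im,d=d,pc=pc)
from scipy import ndimage
z=pc[...,2]; m0=(pc[...,0]>.40)&(pc[...,0]<.75)&(abs(pc[...,1]+.01)<.17)&(d>0)
m=m0&(z>.029)&(z<.041); lab,k=ndimage.label(m)
for i in range(1,k+1):
    q=pc[lab==i]
    if len(q)>300: print('bedlike',len(q),cv2.minAreaRect((q[:,:2]*1000).astype(np.float32)),np.median(q,0))
m=m0&(z>.09)&(z<.102); lab,k=ndimage.label(m)
for i in range(1,k+1):
    q=pc[lab==i]
    if len(q)>80: print('jaw',len(q),cv2.minAreaRect((q[:,:2]*1000).astype(np.float32)),np.median(q,0))
m=m0&(z>.104)&(z<.14); q=pc[m]; print('high',m.sum(),np.median(q,0),np.percentile(q,[2,98],axis=0))
print(env.get_obs()['tool_pos'],env.get_obs()['tool_rot'])
E
```

```text
bedlike 879 ((583.280517578125, -12.110923767089844), (117.67449951171875, 178.7682647705078), 9.465435981750488) [ 0.54857925 -0.03989977  0.03089735]
bedlike 3605 ((494.7188720703125, -26.41027069091797), (68.00718688964844, 105.7669906616211), 9.76839542388916) [ 0.49429506 -0.02341146  0.03503468]
jaw 2068 ((543.0714111328125, 78.4729232788086), (204.08187866210938, 12.193732261657715), 9.7242431640625) [0.54247043 0.07825117 0.09591268]
jaw 204 ((483.2705078125, 42.809383392333984), (45.274131774902344, 5.687283515930176), 10.137588500976562) [0.48236815 0.04271428 0.09592797]
jaw 202 ((506.7080078125, -95.53596496582031), (44.26248550415039, 6.7093586921691895), 9.58646011352539) [ 0.50627043 -0.09501439  0.09578226]
jaw 1522 ((575.1209716796875, -109.21272277832031), (204.2998504638672, 12.956562042236328), 9.673698425292969) [ 0.57326437 -0.10833724  0.09580172]
high 169 [ 0.62250995 -0.00347068  0.12339833] [[ 0.61711055 -0.01107959  0.11586014]
 [ 0.63063465  0.00314397  0.12647931]]
[ 0.46988497 -0.04160033  0.31219324] [-89.59263561  -0.51261325   8.9008275 ]
```

View pics/w1.png

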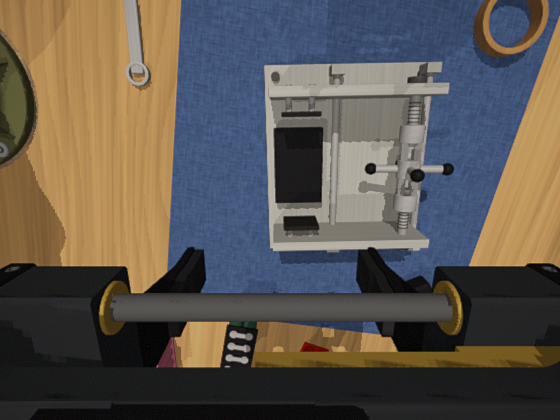

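```bash
python3 plan.py 0.446 -0.335 0.23 -3 8 1
```

```text
[ 0.4699 -0.0416  0.3122] [-89.6  -0.5   8.9] rows:
[[-0.001, 0.026, 0.001, -0.0087, 0.0099, -0.0358, 1.0], [-0.001, 0.026, 0.001, -0.0078, 0.01, -0.036, 1.0], [-0.001, 0.026, 0.001, -0.0068, 0.01, -0.0362, 1.0], [-0.001, 0.026, 0.001, -0.0059, 0.0101, -0.0364, 1.0], [-0.001, 0.026, 0.001, -0.0049, 0.0101, -0.0365, 1.0], [-0.001, 0.026, 0.001, -0.004, 0.0102, -0.0366, 1.0], [-0.001, 0.026, 0.001, -0.003, 0.0102, -0.0367, 1.0], [-0.001, 0.026, 0.001, -0.002, 0.0102, -0.0368, 1.0]]
```

{"api": "play_rows", "payload": {
  "moves": [
    [[-0.001,0.026,0.001,-0.009,0.01,-0.036,1],[-0.001,0.026,0.001,-0.008,0.01,-0.036,1],[-0.001,0.026,0.001,-0.007,0.01,-0.036,1],[-0.001,0.026,0.001,-0.006,0.01,-0.036,1],[-0.001,0.026,0.001,-0.005,0.01,-0.036,1],[-0.001,0.026,0.001,-0.004,0.01,-0.037,1],[-0.001,0.026,0.001,-0.003,0.01,-0.037,1],[-0.001,0.026,0.001,-0.002,0.01,-0.037,1],[0,0,0,0,0,0,1]]
  ]
}}

```text
time_s: 3.25
tool_pos: [0.4509, -0.3304, 0.2271]
tool_rot: [-89.6, -0.3, -1.9]
force: [-0.4, -0.1, -0.7]
grip_width: 0.0871
```

```bash
cat > pk.py <<'E'
from h import *
from scipy import ndimage
P=cam('wrist'); im,d=vision.read_camera('wrist'); pc=cloud('wrist',d,P); save('w2.png',im)
z=pc[...,2]; m=(z>.068)&(z<.086)&(abs(pc[...,0]-.446)<.06)&(abs(pc[...,1]+.33)<.08)
lab,k=ndimage.label(m)
for i in range(1,k+1):
    q=pc[lab==i]
    if len(q)>300: print(len(q),cv2.minAreaRect((q[:,:2]*1000).astype(np.float32)),np.median(q,0), im[lab==i].mean(0))
o=env.get_obs();print(o['tool_pos'],o['tool_rot'])
E
python3 pk.py
```

```text
4853 ((446.50775146484375, -329.2120361328125), (111.6644287109375, 48.11642837524414), 87.8238525390625) [ 0.44665548 -0.32463004  0.07644241] [73.61611374 69.91345559 68.09478673]
[ 0.45219627 -0.32770248  0.2275479 ] [-89.43745988  -0.39060519  -1.73820834]
```

```bash
python3 plan.py 0.4465 -0.3292 0.046 -2.2 7 1
```

```text
[ 0.4522 -0.3277  0.2275] [-89.4  -0.4  -1.7] rows:
[[-0.001, 0.001, 0.001, -0.001, 0.0259, -0.0005, 1.0], [-0.001, 0.001, 0.001, -0.001, 0.0259, -0.0005, 1.0], [-0.001, 0.001, 0.001, -0.0009, 0.0259, -0.0004, 1.0], [-0.001, 0.001, 0.001, -0.0009, 0.0259, -0.0004, 1.0], [-0.001, 0.001, 0.001, -0.0009, 0.0259, -0.0004, 1.0], [-0.001, 0.001, 0.001, -0.0009, 0.0259, -0.0003, 1.0], [-0.001, 0.001, 0.001, -0.0008, 0.0259, -0.0003, 1.0]]
```

{"api": "play_rows", "payload": {
  "moves": [
    [[-0.001,0.001,0.001,-0.001,0.026,-0.001,1],[-0.001,0.001,0.001,-0.001,0.026,0,1],[-0.001,0.001,0.001,-0.001,0.026,0,1],[-0.001,0.001,0.001,-0.001,0.026,-0.001,1],[-0.001,0.001,0.001,-0.001,0.026,0,1],[-0.001,0.001,0.001,-0.001,0.026,0,1],[-0.001,0.001,0.001,0,0.02,0,1],[0,0,0,0,0,0,1]]
  ]
}}

```text
time_s: 4.1
tool_pos: [0.4597, -0.3069, 0.0475]
tool_rot: [-89.0, -0.6, -0.5]
force: [-1.0, 0.2, 0.5]
grip_width: 0.0871
```

```bash
python3 plan.py 0.4465 -0.3292 0.046 -2.2 2 1
```

```text
[ 0.4597 -0.3069  0.0475] [-89.   -0.6  -0.5] rows:
[[-0.009, 0.015, 0.005, -0.0065, 0.0005, -0.0112, 1.0], [-0.009, 0.015, 0.005, -0.0063, 0.0006, -0.0113, 1.0]]
```

{"api": "play_rows", "payload": {
  "moves": [
    [[-0.009,0.015,0.005,-0.007,0.001,-0.012,1],[-0.009,0.015,0.005,-0.006,0.001,-0.012,1],[0,0,0,0,0,0,1]]
  ]
}}

```text
time_s: 4.4
tool_pos: [0.4485, -0.3302, 0.0477]
tool_rot: [-90.1, -0.2, -2.0]
force: [-1.3, -0.3, -0.6]
grip_width: 0.0869
```

```bash
python3 plan.py 0.4465 -0.3292 0.046 -2.2 2 1
```

```text
[ 0.4485 -0.3302  0.0477] [-90.1  -0.2  -2. ] rows:
[[0.001, 0.001, 0.002, -0.001, 0.0008, 0.0005, 1.0], [0.001, 0.001, 0.002, -0.001, 0.0008, 0.0005, 1.0]]
```

Good. Close.

{"api": "play_rows", "payload": {
  "moves": [
    [[0,0,0,-0.002,0.001,0,1],[0,0,0,0,0,0,0],[0,0,0,0,0,0,0],[0,0,0,0,0,0,0],[0,0,0,0,0,0,0],[0,0,0,0,0,0,0],[0,0,0,0,0,0,0]]
  ],
  "newtons": 45
}}

```text
time_s: 5.1
tool_pos: [0.4473, -0.3313, 0.049]
tool_rot: [-90.1, -0.4, -2.1]
force: [2.6, -0.7, -4.1]
grip_width: 0.0478
```

```bash
python3 plan.py 0.4465 -0.3292 0.19 -2.2 6 0
```

```text
[ 0.4473 -0.3313  0.049 ] [-90.1  -0.4  -2.1] rows:
[[0.0, 0.0, 0.001, 0.0, -0.0235, 0.0003, 0.0], [0.0, 0.0, 0.001, -0.0, -0.0235, 0.0003, 0.0], [0.0, 0.0, 0.001, -0.0, -0.0235, 0.0003, 0.0], [0.0, 0.0, 0.001, -0.0001, -0.0235, 0.0003, 0.0], [0.0, 0.0, 0.001, -0.0001, -0.0235, 0.0003, 0.0], [0.0, 0.0, 0.001, -0.0001, -0.0235, 0.0003, 0.0]]
```

{"api": "play_rows", "payload": {
  "moves": [
    [[0,0,0,0,-0.01,0,0],[0,0,0,0,-0.02,0,0],[0,0,0,0,-0.025,0,0],[0,0,0,0,-0.025,0,0],[0,0,0,0,-0.025,0,0],[0,0,0,0,-0.025,0,0],[0,0,0,0,-0.02,0,0],[0,0,0,0,0,0,0]]
  ]
}}

```text
time_s: 5.9
tool_pos: [0.4385, -0.3254, 0.1968]
tool_rot: [-89.6, 0.8, -2.2]
force: [0.0, -0.2, -6.9]
grip_width: 0.048
```

```bash
python3 plan.py 0.4947 -0.0264 0.215 9.7 9 0
```

```text
[ 0.4385 -0.3254  0.1968] [-89.6   0.8  -2.2] rows:
[[-0.001, -0.023, -0.001, 0.0049, -0.0018, 0.0335, 0.0], [-0.001, -0.023, -0.001, 0.0057, -0.0019, 0.0333, 0.0], [-0.001, -0.023, -0.001, 0.0065, -0.0019, 0.0332, 0.0], [-0.001, -0.023, -0.001, 0.0072, -0.0019, 0.033, 0.0], [-0.001, -0.023, -0.001, 0.008, -0.0019, 0.0328, 0.0], [-0.001, -0.023, -0.001, 0.0088, -0.002, 0.0327, 0.0], [-0.001, -0.023, -0.001, 0.0095, -0.002, 0.0324, 0.0], [-0.001, -0.023, -0.001, 0.0103, -0.002, 0.0322, 0.0], [-0.001, -0.023, -0.001, 0.011, -0.002, 0.032, 0.0]]
```

{"api": "play_rows", "payload": {
  "moves": [
    [[-0.001,-0.023,-0.001,0.005,-0.002,0.03,0],[-0.001,-0.023,-0.001,0.006,-0.002,0.033,0],[-0.001,-0.023,-0.001,0.006,-0.002,0.033,0],[-0.001,-0.023,-0.001,0.007,-0.002,0.033,0],[-0.001,-0.023,-0.001,0.008,-0.002,0.033,0],[-0.001,-0.023,-0.001,0.009,-0.002,0.033,0],[-0.001,-0.023,-0.001,0.01,-0.002,0.032,0],[-0.001,-0.023,-0.001,0.01,-0.002,0.032,0],[-0.001,-0.023,-0.001,0.011,-0.002,0.03,0],[0,0,0,0,0,0,0]]
  ]
}}

```text
time_s: 6.9
tool_pos: [0.4832, -0.0207, 0.1975]
tool_rot: [-89.7, 1.8, 9.7]
force: [-0.3, 0.3, -8.1]
grip_width: 0.0475
```

```bash
python3 plan.py 0.4947 -0.0264 0.19 9.7 3 0
```

```text
[ 0.4832 -0.0207  0.1975] [-89.7   1.8   9.7] rows:
[[-0.002, 0.0, -0.01, 0.0035, 0.0024, -0.0025, 0.0], [-0.002, 0.0, -0.01, 0.0035, 0.0024, -0.0025, 0.0], [-0.002, 0.0, -0.01, 0.0035, 0.0024, -0.0025, 0.0]]
```

{"api": "play_rows", "payload": {
  "moves": [
    [[-0.002,0,-0.011,0.004,0.001,-0.003,0],[-0.002,0,-0.011,0.004,0.001,-0.003,0],[-0.001,0,-0.011,0.004,0.001,-0.003,0],[0,0,0,0,0,0,0]]
  ]
}}

```text
time_s: 7.3
tool_pos: [0.4942, -0.0302, 0.1892]
tool_rot: [-90.1, 0.2, 9.6]
force: [-0.2, -0.7, -7.6]
grip_width: 0.0477
```

```bash
cat > chk.py <<'E'
import sys; from h import *
from scipy import ndimage
n=sys.argv[1]; lo,hi=float(sys.argv[2]),float(sys.argv[3])
P=cam(n); im,d=vision.read_camera(n); pc=cloud(n,d,P); save(sys.argv[4],im)
z=pc[...,2]; m=(z>lo)&(z<hi)&(abs(pc[...,0]-.495)<.09)&(abs(pc[...,1]+.026)<.09)
lab,k=ndimage.label(m)
for i in range(1,k+1):
    q=pc[lab==i]
    if len(q)>250: print(n,len(q),cv2.minAreaRect((q[:,:2]*1000).astype(np.float32)),np.median(q,0))
o=env.get_obs(); print(np.round(o['tool_pos'],4),np.round(o['tool_rot'],2),np.round(o['force'],1))
E
python3 chk.py wrist 0.20 0.24 w3.png; python3 plan.py 0.495 -0.0284 0.09 9.7 6 0
```

```text
wrist 14138 ((489.65753173828125, -2.3718338012695312), (75.08916473388672, 59.99289321899414), 9.405657768249512) [ 0.48898142 -0.00316138  0.21659458]
wrist 2758 ((498.45281982421875, -56.060699462890625), (48.19147491455078, 21.22869873046875), 9.699263572692871) [ 0.49834004 -0.05607445  0.21668903]
[ 0.4939 -0.0302  0.1893] [-90.05   0.23   9.61] [-1.1 -1.2 -7.7]
[ 0.4939 -0.0302  0.1893] [-90.1   0.2   9.6] rows:
[[0.0, -0.0, -0.001, 0.0003, 0.0165, 0.0003, 0.0], [0.0, -0.0, -0.001, 0.0003, 0.0165, 0.0003, 0.0], [0.0, -0.0, -0.001, 0.0003, 0.0165, 0.0003, 0.0], [0.0, -0.0, -0.001, 0.0003, 0.0165, 0.0003, 0.0], [0.0, -0.0, -0.001, 0.0003, 0.0165, 0.0003, 0.0], [0.0, -0.0, -0.001, 0.0002, 0.0165, 0.0003, 0.0]]
```

{"api": "play_rows", "payload": {
  "moves": [
    [[0,0,0,0,0.011,0,0],[0,0,0,0,0.012,-0.001,0],[0,0,0,-0.001,0.011,-0.001,0],[0,0,0,0,0,0,0]]
  ]
}}

```text
time_s: 7.75
tool_pos: [0.4922, -0.0338, 0.1518]
tool_rot: [-90.0, 0.3, 9.5]
force: [-0.5, 0.1, -8.0]
grip_width: 0.0481
```

```bash
python3 plan.py 0.495 -0.0284 0.12 9.7 4 0
```

```text
[ 0.4922 -0.0338  0.1518] [-90.    0.3   9.5] rows:
[[0.0, -0.001, -0.001, 0.0009, 0.008, 0.0012, 0.0], [0.0, -0.001, -0.001, 0.0009, 0.008, 0.0012, 0.0], [0.0, -0.001, -0.001, 0.0009, 0.008, 0.0012, 0.0], [0.0, -0.001, -0.001, 0.0009, 0.008, 0.0012, 0.0]]
```

{"api": "play_rows", "payload": {
  "moves": [
    [[0,-0.001,-0.001,0.001,0,0.003,0],[0,-0.001,-0.001,0.001,0.008,0.002,0],[0,-0.001,-0.001,0.001,0.012,0.001,0],[0,-0.001,-0.001,0,0.012,0,0],[0,0,0,0,0.01,0,0],[0,0,0,0,0,0,0]]
  ]
}}

```text
time_s: 8.35
tool_pos: [0.4942, -0.026, 0.1058]
tool_rot: [-90.0, 0.1, 9.8]
force: [-0.9, 0.4, -8.3]
grip_width: 0.0475
```

```bash
python3 plan.py 0.495 -0.0284 0.087 9.7 3 0
```

```text
[ 0.4942 -0.026   0.1058] [-90.    0.1   9.8] rows:
[[0.0, 0.001, -0.0, 0.0001, 0.0063, -0.0008, 0.0], [0.0, 0.001, -0.0, 0.0001, 0.0063, -0.0008, 0.0], [0.0, 0.001, -0.0, 0.0001, 0.0063, -0.0008, 0.0]]
```

{"api": "play_rows", "payload": {
  "moves": [
    [[0,0.001,0,0,0.006,-0.001,0],[0,0.001,0,0,0.006,-0.001,0],[0,0,0,0,0.003,-0.001,0],[0,0,0,0,0.002,0,0],[0,0,0,0,0,0,0]]
  ]
}}

```text
time_s: 8.85
tool_pos: [0.4953, -0.0296, 0.0875]
tool_rot: [-90.1, 0.0, 9.6]
force: [-0.7, 0.0, -7.7]
grip_width: 0.0476
```

```bash
python3 plan.py 0.495 -0.0284 0.085 9.7 2 0
```

```text
[ 0.4953 -0.0296  0.0875] [-90.1   0.    9.6] rows:
[[0.0, -0.0, -0.0, -0.0, 0.0013, 0.0006, 0.0], [0.0, -0.0, -0.0, -0.0, 0.0013, 0.0006, 0.0]]
```

{"api": "play_rows", "payload": {
  "moves": [
    [[0,0,0,0,0.0015,0.001,0],[0,0,0,0,0.0015,0,0],[0,0,0,0,0,0,0]]
  ]
}}

```text
time_s: 9.15
tool_pos: [0.4957, -0.0285, 0.0849]
tool_rot: [-90.0, -0.0, 9.6]
force: [-0.2, 0.4, -7.7]
grip_width: 0.0476
```

{"api": "play_rows", "payload": {
  "moves": [
    [[0,0,0,0,0.0015,0,0],[0,0,0,0,0,0,0]]
  ]
}}

```text
time_s: 9.35
tool_pos: [0.4963, -0.0284, 0.0843]
tool_rot: [-90.0, -0.1, 9.7]
force: [0.9, 0.0, -8.2]
grip_width: 0.0478
```

{"api": "play_rows", "payload": {
  "moves": [
    [[0,0,0,-0.001,0.002,0,0],[0,0,0,0,0.001,0,0]]
  ]
}}

```text
time_s: 9.55
tool_pos: [0.4965, -0.0285, 0.0841]
tool_rot: [-90.0, -0.2, 9.7]
force: [-5.8, -0.6, 3.8]
grip_width: 0.0476
```

Contact made. Release and rise.

{"api": "play_rows", "payload": {
  "moves": [
    [[0,0,0,0,0,0,0.65],[0,0,0,0,0,0,0.8],[0,0,0,0,0,0,0.9],[0,0,0,0,0,0,0.9],[0,0,0,0,-0.015,0,0.9],[0,0,0,0,-0.025,0,0.9],[0,0,0,0,-0.025,0,0.9],[0,0,0,0,-0.03,0,0.9],[0,0,0,0,-0.03,0,0.9],[0,0,0,0,0,0,0.9]]
  ]
}}

```text
time_s: 10.55
tool_pos: [0.4994, -0.0288, 0.2157]
tool_rot: [-90.1, -0.7, 9.6]
force: [0.9, -0.3, -0.3]
grip_width: 0.0784
```

```bash
python3 chk.py wrist 0.104 0.122 w4.png; python3 chk.py scene 0.104 0.122 s4.png;
```

```text
wrist 6501 ((495.3955993652344, -26.3787841796875), (48.039459228515625, 111.49421691894531), 9.620277404785156) [ 0.4947695  -0.02097662  0.11144821]
[ 0.4983 -0.0287  0.2137] [-90.07  -0.58   9.62] [ 0.3  0.3 -0.4]
scene 744 ((498.1916809082031, -26.999534606933594), (51.219520568847656, 111.67180633544922), 9.565361976623535) [ 0.50217784 -0.02715226  0.11161296]
[ 0.4972 -0.0287  0.212 ] [-90.07  -0.4    9.62] [-0.6  0.2 -0. ]
```

View pics/w4.png

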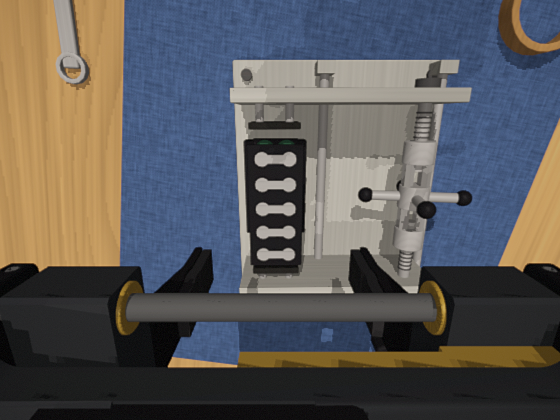

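Pack stands on the bed within about 1 mm of its centre, yaw 9.6°. From the high ball position, turnbuckle q≈0.21. Next I turn the tool 90°, shut the fingers and sweep the spokes.

```bash
python3 -c "
from h import *;print(np.round(env.get_obs()['qpos'],1))"; python3 plan.py 0.660 0.002 0.18 99.7 12 0
```

```text
[-35.8  -1.4  35.8 106.5   0.9  74.2   9.4]
[ 0.4972 -0.0287  0.212 ] [-90.1  -0.4   9.6] rows:
[[0.001, -0.131, 0.0, 0.0138, 0.0028, 0.0003, 0.0], [0.001, -0.131, 0.0, 0.0137, 0.0028, -0.0015, 0.0], [0.001, -0.131, 0.0, 0.0134, 0.0028, -0.0033, 0.0], [0.001, -0.131, 0.0, 0.0128, 0.0027, -0.005, 0.0], [0.001, -0.131, 0.0, 0.0121, 0.0027, -0.0067, 0.0], [0.001, -0.131, 0.0, 0.0111, 0.0027, -0.0082, 0.0], [0.001, -0.131, 0.0, 0.0099, 0.0027, -0.0096, 0.0], [0.001, -0.131, 0.0, 0.0086, 0.0027, -0.0108, 0.0], [0.001, -0.131, 0.0, 0.0071, 0.0027, -0.0118, 0.0], [0.001, -0.131, 0.0, 0.0055, 0.0027, -0.0127, 0.0], [0.001, -0.131, 0.0, 0.0038, 0.0027, -0.0133, 0.0], [0.001, -0.131, 0.0, 0.002, 0.0027, -0.0137, 0.0]]
```

{"api": "play_rows", "payload": {
  "moves": [
    [[0.001,-0.131,0,0.014,0,0,0],[0.001,-0.131,0,0.014,0,-0.001,0],[0.001,-0.131,0,0.013,0,-0.003,0],[0.001,-0.131,0,0.013,0,-0.005,0],[0.001,-0.131,0,0.012,0,-0.007,0],[0.001,-0.131,0,0.011,0,-0.008,0],[0.001,-0.131,0,0.01,0,-0.01,0],[0.001,-0.131,0,0.009,0,-0.011,0],[0.001,-0.131,0,0.007,0,-0.012,0],[0.001,-0.131,0,0.005,0,-0.013,0]]
  ]
}}

```text
time_s: 11.65
tool_pos: [0.6287, 0.0004, 0.193]
tool_rot: [-88.5, -0.1, 87.6]
force: [-0.2, -0.1, 0.6]
grip_width: 0.0064
```

```bash
python3 plan.py 0.660 0.002 0.16 99.7 5 0
```

```text
[6.287e-01 4.000e-04 1.930e-01] [-88.5  -0.1  87.6] rows:
[[-0.005, -0.042, 0.001, 0.0006, 0.0064, -0.0064, 0.0], [-0.005, -0.042, 0.001, 0.0003, 0.0065, -0.0064, 0.0], [-0.005, -0.042, 0.001, 0.0, 0.0065, -0.0064, 0.0], [-0.005, -0.042, 0.001, -0.0002, 0.0065, -0.0063, 0.0], [-0.005, -0.042, 0.001, -0.0005, 0.0066, -0.0063, 0.0]]
```

{"api": "play_rows", "payload": {
  "moves": [
    [[-0.005,-0.042,0.001,0.001,0.004,-0.007,0],[-0.005,-0.042,0.001,0,0.006,-0.007,0],[-0.005,-0.042,0.001,0,0.006,-0.007,0],[-0.005,-0.042,0.001,0,0.006,-0.007,0],[-0.005,-0.042,0.001,0,0.006,-0.006,0],[0,0,0,0,0,0,0]]
  ]
}}

```text
time_s: 12.25
tool_pos: [0.6592, 0.003, 0.149]
tool_rot: [-88.9, 0.0, 100.3]
force: [-0.6, 0.2, -0.5]
grip_width: 0.0006
```

```bash
cat > tb.py <<'E'
# spoke balls and jaws/pads from scene, side and wrist depth; fixture frame relative to the axis
import sys; from h import *
from scipy import ndimage
c,s=np.cos(np.radians(9.7)),np.sin(np.radians(9.7)); F=np.array([[c,s,0],[-s,c,0],[0,0,1]])
B=np.array([.4947,-.0264,0]); 
for n in sys.argv[2:]:
    P=cam(n); im,d=vision.read_camera(n); pc=(cloud(n,d,P)-B)@F.T; save(f'{n}_{sys.argv[1]}.png',im)
    x,y,z=pc[...,0]-.14,pc[...,1],pc[...,2]-.072; r=np.hypot(x,z)
    m=(abs(y)<.012)&(r>.03)&(r<.056)&(z>-.03)&(d>0); a=np.degrees(np.arctan2(x[m],z[m]))
    h,e=np.histogram(a,np.arange(-120,121,8)); print(n,'lean hist',[(int(e[i]+4),int(h[i])) for i in range(len(h)) if h[i]>3])
    zz=pc[...,2]
    for sg in (1,-1):
        q=pc[(zz>.091)&(zz<.101)&(sg*y>.058)&(sg*y<.105)&(pc[...,0]>.03)&(pc[...,0]<.15)&(d>0)]
        if len(q)>30: print(n,'jaw top centre y',sg,round(float(np.median(q[:,1])),4),'min/max',np.round(np.percentile(q[:,1],[3,97]),4),len(q))
        q=pc[(zz>.091)&(zz<.099)&(sg*y>.05)&(sg*y<.105)&(abs(pc[...,0])<.02)&(d>0)]
        if len(q)>30: print(n,'  over bed y',np.round(np.percentile(q[:,1],[3,50,97]),4),len(q))
o=env.get_obs(); p=(np.array(o['tool_pos'])-B)@F.T-np.array([.14,0,.072]); print('TCP rel axis',np.round(p,4),np.round(o['tool_rot'],1),np.round(o['force'],1),o['time_s'])
E
python3 tb.py a wrist scene side; python3 plan.py 0.660 0.002 0.102 99.7 5 0
```

```text
wrist lean hist [(-100, 43), (-92, 452), (-20, 46), (-12, 272), (-4, 174), (68, 66), (76, 221), (84, 4)]
wrist jaw top centre y 1 0.0939 min/max [0.0889 0.1004] 3821
wrist   over bed y [0.0671 0.0904 0.1001] 203
wrist jaw top centre y -1 -0.0942 min/max [-0.1007 -0.0892] 3856
wrist   over bed y [-0.1009 -0.0898 -0.0672] 90
scene lean hist [(-100, 7), (-92, 22), (-4, 19), (4, 21), (68, 7), (76, 39), (84, 7)]
scene jaw top centre y 1 0.0939 min/max [0.0888 0.1   ] 171
scene jaw top centre y -1 -0.0962 min/max [-0.1016 -0.0902] 229
scene   over bed y [-0.1013 -0.0941 -0.071 ] 83
side lean hist [(-100, 10), (-92, 24), (-84, 5), (-20, 17), (-12, 15), (68, 15), (76, 11)]
side jaw top centre y 1 0.0933 min/max [0.0868 0.1022] 159
side   over bed y [0.0798 0.0926 0.1011] 53
side jaw top centre y -1 -0.0975 min/max [-0.1031 -0.0875] 197
side   over bed y [-0.1016 -0.0758 -0.0512] 127
TCP rel axis [0.0276 0.0009 0.0792] [-89.1   0.  100.2] [-0.3  0.3  0.2] 12.4
[0.6598 0.0027 0.1512] [-89.1   0.  100.2] rows:
[[-0.003, 0.002, -0.0, -0.0002, 0.0098, -0.0002, 0.0], [-0.003, 0.002, -0.0, -0.0002, 0.0098, -0.0002, 0.0], [-0.003, 0.002, -0.0, -0.0002, 0.0098, -0.0001, 0.0], [-0.003, 0.002, -0.0, -0.0002, 0.0098, -0.0001, 0.0], [-0.003, 0.002, -0.0, -0.0002, 0.0098, -0.0001, 0.0]]
```

View pics/wrist_a.png

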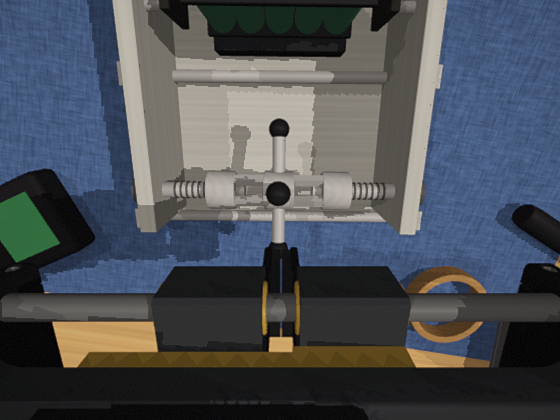

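{"api": "play_rows", "payload": {
  "moves": [
    [[-0.003,0.002,0,0,0.01,0,0],[-0.003,0.002,0,0,0.01,0,0],[-0.003,0.002,0,0,0.01,0,0],[-0.003,0.002,0,0,0.01,0,0],[-0.003,0.002,0,0,0.008,0,0],[0,0,0,0,0,0,0]]
  ]
}}

```text
time_s: 13.0
tool_pos: [0.6583, 0.0024, 0.099]
tool_rot: [-90.0, 0.0, 99.5]
force: [-0.1, 0.1, 0.2]
grip_width: 0.0005
```

```bash
python3 tb.py b
```

```text
TCP rel axis [0.0261 0.0008 0.027 ] [-90.    0.   99.5] [-0.1  0.1  0.2] 13.0
```

Stroke 1: about 40 mm towards the pack.

{"api": "play_rows", "payload": {
  "moves": [
    [[0,0,0,0,-0.001,0.006,0],[0,0,0,0,0,0.006,0],[0,0,0,0,0,0.006,0],[0,0,0,0,0,0.006,0],[0,0,0,0,0,0.006,0],[0,0,0,0,0,0.006,0],[0,0,0,0,0,0.006,0],[0,0,0,0,0,0,0]]
  ]
}}

```text
time_s: 13.8
tool_pos: [0.6321, -0.002, 0.1081]
tool_rot: [-92.6, 0.2, 99.6]
force: [-0.5, 0.5, 0.3]
grip_width: 0.0005
```

```bash
python3 tb.py b wrist
```

```text
wrist lean hist [(-116, 53), (-108, 552), (-36, 25), (-28, 365), (-20, 348), (-12, 402)]
wrist jaw top centre y 1 0.0927 min/max [0.0878 0.0993] 5497
wrist   over bed y [0.0659 0.0889 0.099 ] 1446
wrist jaw top centre y -1 -0.0929 min/max [-0.0995 -0.088 ] 5470
wrist   over bed y [-0.0993 -0.0892 -0.0663] 1504
TCP rel axis [-0.0006  0.001   0.0361] [-92.5   0.2  99.6] [ 0.8 -0.3  0.7] 13.85
```

{"api": "play_rows", "payload": {
  "moves": [
    [[0.012,0,0,0,0.003,0.007,0],[0.012,0,0,0,0.003,0.007,0],[0.012,0,0,0,0.003,0.007,0],[0.012,0,0,0,0.003,0.007,0],[0.01,0,0,0,0.002,0.003,0]]
  ]
}}

```text
time_s: 14.35
tool_pos: [0.6167, -0.0046, 0.1016]
tool_rot: [-91.3, 0.4, 99.7]
force: [3.9, 1.2, 4.2]
grip_width: 0.0006
```

```bash
python3 tb.py b wrist
```

```text
wrist lean hist [(-52, 144), (-44, 438), (-36, 404), (-28, 193), (36, 297), (44, 26)]
wrist jaw top centre y 1 0.0911 min/max [0.0862 0.0978] 5201
wrist   over bed y [0.0644 0.0874 0.0974] 3096
wrist jaw top centre y -1 -0.0913 min/max [-0.098  -0.0865] 5206
wrist   over bed y [-0.0977 -0.0876 -0.0647] 3127
TCP rel axis [-0.0161  0.0009  0.0295] [-91.2   0.4  99.7] [5.3 0.7 3.8] 14.4
```

{"api": "play_rows", "payload": {
  "moves": [
    [[0.01,0,0,0,-0.02,0,0],[0.01,0,0,0,-0.025,0,0],[0,0,0,0,-0.005,-0.015,0],[0,0,0,0,0,-0.025,0],[0,0,0,0,0,-0.025,0],[0,0,0,0,0,-0.01,0],[0,0,0,0,0,0,0]]
  ]
}}

```text
time_s: 15.1
tool_pos: [0.6837, 0.0068, 0.1498]
tool_rot: [-89.0, 0.3, 99.6]
force: [-0.0, -0.1, 0.2]
grip_width: 0.0002
```

```bash
python3 tb.py b wrist; python3 plan.py .688 .0065 .101 99.7 4 0
```

```text
wrist lean hist [(-52, 45), (-44, 402), (-36, 250), (36, 504), (44, 100)]
wrist jaw top centre y 1 0.0914 min/max [0.0863 0.0978] 3658
wrist jaw top centre y -1 -0.0916 min/max [-0.098  -0.0866] 3661
TCP rel axis [0.0512 0.0008 0.0777] [-89.    0.3  99.6] [-0.5 -0.  -1.1] 15.15
[0.683  0.0066 0.1497] [-89.    0.3  99.6] rows:
[[-0.004, -0.0, -0.001, -0.0002, 0.0122, -0.0014, 0.0], [-0.004, -0.0, -0.001, -0.0002, 0.0122, -0.0014, 0.0], [-0.004, -0.0, -0.001, -0.0002, 0.0122, -0.0013, 0.0], [-0.004, -0.0, -0.001, -0.0002, 0.0122, -0.0013, 0.0]]
```

{"api": "play_rows", "payload": {
  "moves": [
    [[-0.004,0,-0.001,0,0.012,-0.002,0],[-0.004,0,-0.001,0,0.013,-0.002,0],[-0.004,0,-0.001,0,0.013,-0.002,0],[-0.004,0,-0.001,0,0.012,-0.001,0],[0,0,0,0,0,0,0],[0.003,0,0,0,0,0.008,0],[0.004,0,0,0,0.001,0.008,0],[0.006,0,0,0,0.001,0.009,0],[0.006,0,0,0,0.001,0.009,0],[0.006,0,0,0,0.001,0.009,0]]
  ]
}}

```text
time_s: 16.15
tool_pos: [0.6686, 0.0036, 0.105]
tool_rot: [-91.9, 0.3, 99.7]
force: [7.5, 0.6, 2.6]
grip_width: 0.0004
```

```bash
python3 tb.py b
```

```text
TCP rel axis [0.0364 0.0003 0.033 ] [-91.9   0.3  99.7] [7.5 0.6 2.6] 16.15
```

{"api": "play_rows", "payload": {
  "moves": [
    [[0.01,0,0,0,0.003,0.009,0],[0.01,0,0,0,0.003,0.009,0],[0.01,0,0,0,0.002,0.009,0],[0.01,0,0,0,0.002,0.009,0],[0.01,0,0,0,0.002,0.009,0],[0.01,0,0,0,0.002,0.009,0],[0.01,0,0,0,0.002,0.009,0],[0.01,0,0,0,0.002,0.009,0]]
  ]
}}

```text
time_s: 16.95
tool_pos: [0.6328, -0.0027, 0.1116]
tool_rot: [-92.5, 0.7, 100.0]
force: [8.2, 0.3, -4.5]
grip_width: 0.0007
```

```bash
python3 tb.py b wrist
```

```text
wrist lean hist [(-116, 5), (-108, 409), (-100, 186), (-28, 241), (-20, 371), (-12, 386)]
wrist jaw top centre y 1 0.0868 min/max [0.0818 0.0933] 5260
wrist   over bed y [0.0607 0.0839 0.0931] 1341
wrist jaw top centre y -1 -0.0869 min/max [-0.0935 -0.082 ] 5164
wrist   over bed y [-0.0933 -0.0848 -0.0622] 1185
TCP rel axis [-0.0009  0.      0.0394] [-92.4   0.6 100. ] [ 4.8  1.  -1.5] 17.0
```

{"api": "play_rows", "payload": {
  "moves": [
    [[0.015,0,0,0,0.004,0.009,0],[0.015,0,0,0,0.004,0.009,0],[0.015,0,0,0,0.004,0.009,0],[0.012,0,0,0,0.004,0.008,0]]
  ]
}}

```text
time_s: 17.4
tool_pos: [0.6152, -0.0057, 0.1029]
tool_rot: [-91.7, 0.8, 100.1]
force: [12.5, 1.8, -3.6]
grip_width: 0.0006
```

```bash
python3 tb.py b wrist
```

```text
wrist lean hist [(-52, 182), (-44, 445), (-36, 381), (-28, 77), (28, 13), (36, 311), (44, 8)]
wrist jaw top centre y 1 0.0849 min/max [0.08   0.0914] 5001
wrist   over bed y [0.0608 0.083  0.0913] 2699
wrist jaw top centre y -1 -0.085 min/max [-0.0917 -0.0802] 5006
wrist   over bed y [-0.0916 -0.0839 -0.0625] 2375
TCP rel axis [-0.0182  0.0001  0.0306] [-91.6   0.8 100.1] [11.1  1.  -5. ] 17.45
```

{"api": "play_rows", "payload": {
  "moves": [
    [[0.01,0.002,-0.005,0,-0.02,0,0],[0.01,0.002,-0.005,0,-0.025,0,0],[0,0,0,0,-0.005,-0.015,0],[0,0,0,0,0,-0.025,0],[0,0,0,0,0,-0.025,0],[0,0,0,0,0,-0.014,0],[0,0,0,0,0,0,0]]
  ]
}}

```text
time_s: 18.15
tool_pos: [0.6944, 0.0085, 0.1615]
tool_rot: [-91.0, 0.2, 99.9]
force: [0.3, -0.3, 0.1]
grip_width: 0.0003
```

```bash
python3 tb.py b wrist; python3 plan.py .688 .0065 .099 99.7 4 0
```

```text
wrist lean hist [(-52, 86), (-44, 551), (-36, 56), (28, 53), (36, 472), (44, 43)]
wrist jaw top centre y 1 0.0851 min/max [0.08   0.0914] 3115
wrist jaw top centre y -1 -0.0853 min/max [-0.0916 -0.0802] 3117
TCP rel axis [0.0619 0.0006 0.0895] [-91.    0.2  99.9] [-0.3 -0.3  0.2] 18.2
[0.6936 0.0082 0.1615] [-91.    0.2  99.9] rows:
[[0.004, 0.001, -0.001, -0.0001, 0.0156, 0.0017, 0.0], [0.004, 0.001, -0.001, -0.0001, 0.0156, 0.0016, 0.0], [0.004, 0.001, -0.001, -0.0001, 0.0156, 0.0016, 0.0], [0.004, 0.001, -0.001, -0.0002, 0.0156, 0.0015, 0.0]]
```

{"api": "play_rows", "payload": {
  "moves": [
    [[0.004,0.001,-0.001,0,0.016,0.001,0],[0.004,0.001,-0.001,0,0.016,0.001,0],[0.004,0.001,-0.001,0,0.016,0.001,0],[0.004,0.001,-0.001,0,0.015,0.001,0],[0,0,0,0,0,0,0],[0.006,0,0,0,0.001,0.009,0],[0.008,0,0,0,0.002,0.009,0],[0.01,0,0,0,0.002,0.009,0],[0.012,0,0,0,0.003,0.009,0],[0.012,0,0,0,0.003,0.009,0]]
  ]
}}

```text
time_s: 19.2
tool_pos: [0.6711, 0.0039, 0.0992]
tool_rot: [-91.1, 0.2, 99.8]
force: [9.8, 1.9, 5.0]
grip_width: 0.0004
```

```bash
python3 tb.py b
```

```text
TCP rel axis [0.039  0.0001 0.0272] [-91.1   0.2  99.8] [9.8 1.9 5. ] 19.2
```

{"api": "play_rows", "payload": {
  "moves": [
    [[0.013,0,0,0,0.003,0.01,0],[0.013,0,0,0,0.003,0.01,0],[0.013,0,0,0,0.003,0.01,0],[0.013,0,0,0,0.003,0.01,0],[0.013,0,0,0,0.003,0.01,0],[0.013,0,0,0,0.003,0.01,0],[0.013,0,0,0,0.003,0.01,0],[0.013,0,0,0,0.003,0.01,0],[0.013,0,0,0,0.003,0.009,0]]
  ]
}}

```text
time_s: 20.1
tool_pos: [0.63, -0.0035, 0.1063]
tool_rot: [-91.2, 0.7, 100.2]
force: [8.6, 1.2, -2.4]
grip_width: 0.0006
```

```bash
python3 tb.py b wrist
```

```text
wrist lean hist [(-116, 107), (-108, 468), (-36, 67), (-28, 382), (-20, 442), (-12, 236)]
wrist jaw top centre y 1 0.0802 min/max [0.0752 0.0866] 5332
wrist   over bed y [0.0608 0.0797 0.0867] 1242
wrist jaw top centre y -1 -0.0804 min/max [-0.0869 -0.0754] 5276
wrist   over bed y [-0.0868 -0.08   -0.0747] 1111
TCP rel axis [-0.0035 -0.0002  0.0343] [-91.1   0.7 100.2] [5.4 0.9 0.6] 20.15
```

{"api": "play_rows", "payload": {
  "moves": [
    [[0.013,0,-0.002,0,0.004,0.01,0],[0.013,0,-0.002,0,0.004,0.01,0],[0.013,0,-0.002,0,0.004,0.01,0],[0.013,0,-0.002,0,0.003,0.008,0]]
  ]
}}

```text
time_s: 20.55
tool_pos: [0.6143, -0.0059, 0.1017]
tool_rot: [-91.3, 0.5, 100.4]
force: [15.6, 1.1, -7.6]
grip_width: 0.0006
```

```bash
python3 tb.py b wrist
```

```text
wrist lean hist [(-60, 5), (-52, 245), (-44, 480), (-36, 351), (-28, 34), (28, 102), (36, 239), (44, 4)]
wrist jaw top centre y 1 0.0786 min/max [0.0736 0.085 ] 4837
wrist   over bed y [0.0611 0.0782 0.085 ] 2304
wrist jaw top centre y -1 -0.0788 min/max [-0.0853 -0.0738] 4934
wrist   over bed y [-0.0853 -0.0786 -0.0735] 2104
TCP rel axis [-0.0187  0.      0.0297] [-91.3   0.5 100.4] [14.2  2.2 -5.2] 20.6
```

{"api": "play_rows", "payload": {
  "moves": [
    [[0.01,0.004,-0.004,0,-0.02,0,0],[0.01,0.004,-0.004,0,-0.025,0,0],[0,0,0,0,-0.005,-0.015,0],[0,0,0,0,0,-0.025,0],[0,0,0,0,0,-0.025,0],[0,0,0,0,0,-0.01,0],[0,0,0,0,0,0,0]]
  ]
}}

```text
time_s: 21.3
tool_pos: [0.6909, 0.0074, 0.1606]
tool_rot: [-90.7, -0.0, 100.0]
force: [0.2, -0.0, -0.0]
grip_width: 0.0006
```

```bash
python3 tb.py b wrist; python3 plan.py .688 .0065 .099 99.7 4 0
```

```text
wrist lean hist [(-52, 107), (-44, 554), (-36, 8), (28, 137), (36, 392), (44, 37)]
wrist jaw top centre y 1 0.0788 min/max [0.0736 0.085 ] 3184
wrist jaw top centre y -1 -0.0791 min/max [-0.0853 -0.0739] 3200
TCP rel axis [0.0584 0.0002 0.0886] [-90.7  -0.  100. ] [ 0.4 -0.6  0.8] 21.35
[0.6902 0.0072 0.1606] [-90.7  -0.  100. ] rows:
[[0.003, 0.001, 0.0, -0.0001, 0.0154, 0.0008, 0.0], [0.003, 0.001, 0.0, -0.0001, 0.0154, 0.0007, 0.0], [0.003, 0.001, 0.0, -0.0001, 0.0154, 0.0007, 0.0], [0.003, 0.001, 0.0, -0.0001, 0.0154, 0.0006, 0.0]]
```

{"api": "play_rows", "payload": {
  "moves": [
    [[0.004,0.001,0,0,0.016,0.001,0],[0.004,0.001,0,0,0.016,0.001,0],[0.004,0.001,0,0,0.016,0.001,0],[0.004,0.001,0,0,0.015,0,0],[0,0,0,0,0,0,0],[0.006,0,0,0,0.001,0.009,0],[0.008,0,0,0,0.002,0.009,0],[0.01,0,0,0,0.002,0.009,0],[0.012,0,0,0,0.003,0.009,0],[0.012,0,0,0,0.003,0.009,0]]
  ]
}}

```text
time_s: 22.35
tool_pos: [0.6707, 0.0037, 0.0985]
tool_rot: [-91.1, 0.3, 99.9]
force: [10.9, 2.6, 4.0]
grip_width: 0.0006
```

{"api": "play_rows", "payload": {
  "moves": [
    [[0.013,0,0,0,0.003,0.01,0],[0.013,0,0,0,0.003,0.01,0],[0.013,0,0,0,0.003,0.01,0],[0.013,0,0,0,0.003,0.01,0],[0.013,0,0,0,0.003,0.01,0]]
  ]
}}

```text
time_s: 22.85
tool_pos: [0.6536, 0.0007, 0.1062]
tool_rot: [-91.8, 0.6, 100.2]
force: [7.5, 1.5, 5.8]
grip_width: 0.0002
```

```bash
python3 tb.py b wrist
```

```text
wrist lean hist [(-84, 300), (-76, 543), (-4, 416), (4, 412), (12, 326)]
wrist jaw top centre y 1 0.0761 min/max [0.0711 0.0826] 6169
wrist jaw top centre y -1 -0.0762 min/max [-0.0827 -0.0713] 6073
TCP rel axis [ 0.0204 -0.0002  0.0343] [-91.8   0.6 100.2] [6.5 1.5 4.8] 22.9
```

{"api": "play_rows", "payload": {
  "moves": [
    [[0.013,0,0,0,0.003,0.009,0],[0.013,0,0,0,0.003,0.009,0],[0.01,0,0,0,0.003,0.007,0]]
  ]
}}

```text
time_s: 23.2
tool_pos: [0.6428, -0.0012, 0.1074]
tool_rot: [-91.8, 0.7, 100.3]
force: [6.4, 0.6, 1.0]
grip_width: 0.0006
```

```bash
python3 tb.py c wrist
```

```text
wrist lean hist [(-100, 73), (-92, 643), (-20, 103), (-12, 437), (-4, 467), (4, 60)]
wrist jaw top centre y 1 0.0752 min/max [0.0702 0.0816] 5680
wrist   over bed y [0.0609 0.0746 0.0817] 286
wrist jaw top centre y -1 -0.0754 min/max [-0.0819 -0.0704] 5589
wrist   over bed y [-0.0816 -0.0749 -0.0668] 187
TCP rel axis [ 0.0098 -0.0002  0.0354] [-91.7   0.7 100.3] [6.  0.9 3.3] 23.25
```

{"api": "play_rows", "payload": {
  "moves": [
    [[0.01,0,0,0,0.003,0.008,0],[0,0,0,0,0,-0.012,0],[0.01,0,0,0,-0.02,-0.005,0],[0.01,0,0,0,-0.03,0,0],[0,0,0,0,-0.03,0,0],[0,0,0,0,-0.03,0,0],[0,0,0,0,-0.03,-0.01,0],[0,0,0,0,0,0,0]]
  ]
}}

```text
time_s: 24.05
tool_pos: [0.6624, 0.0034, 0.2573]
tool_rot: [-90.9, 0.8, 100.3]
force: [0.5, -0.1, 0.5]
grip_width: 0.0007
```

```bash
python3 tb.py d wrist scene side; python3 chk.py wrist 0.104 0.122 w5.png
```

```text
wrist lean hist [(-100, 198), (-92, 45), (-20, 74), (-12, 125), (-4, 24), (68, 218), (76, 23)]
wrist jaw top centre y 1 0.0753 min/max [0.0698 0.0813] 1672
wrist   over bed y [0.0583 0.0736 0.0813] 615
wrist jaw top centre y -1 -0.0757 min/max [-0.0818 -0.0703] 1659
wrist   over bed y [-0.0817 -0.0741 -0.0598] 588
scene lean hist [(-100, 18), (-92, 7), (-12, 20), (-4, 44), (4, 4), (68, 33), (76, 17)]
scene jaw top centre y 1 0.0747 min/max [0.0695 0.0813] 234
scene   over bed y [0.0693 0.0755 0.0812] 51
scene jaw top centre y -1 -0.0768 min/max [-0.0823 -0.0711] 231
scene   over bed y [-0.0821 -0.073  -0.0564] 97
side lean hist [(-108, 6), (-100, 15), (-92, 19), (-28, 9), (-20, 20), (-12, 9), (60, 7), (68, 17), (76, 7)]
side jaw top centre y 1 0.0741 min/max [0.0677 0.0839] 157
side jaw top centre y -1 -0.0783 min/max [-0.0842 -0.0682] 185
side   over bed y [-0.0832 -0.0695 -0.0515] 109
TCP rel axis [0.027  0.0014 0.1795] [-90.3   0.7 100.2] [-0.6  0.2 -0.7] 24.2
wrist 5462 ((504.361328125, -25.323768615722656), (31.002103805541992, 111.9244155883789), 9.772497177124023) [ 0.50441102 -0.02471873  0.11146306]
[0.6587 0.0032 0.2506] [-90.23   0.72 100.25] [ 0.1  0.5 -1.1]
```

View pics/wrist_d.png

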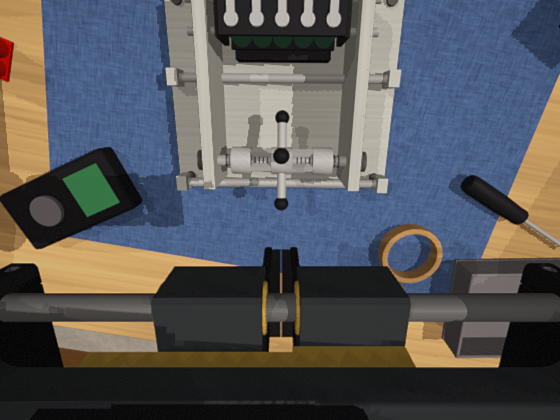

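```bash
python3 -c "
from cell import env; print(env.sign_off())"
```

```text
the job is handed in; nothing more can be done
None
```

The ten-cell green pack is clamped on the black bed and the job is handed in, at about 24 s of the 72 s allowed.

**Placing:** I gripped the pack across its 48 mm width, set it down until the bed took its weight, and let go. The wrist camera then put it within 1 mm of the bed centre, at yaw 9.6° against the fixture's 9.7°.

**Turning:** I pushed the spokes towards the pack in four strokes with the shut fingers, then raised the arm clear.

**Last checks:**
- **Turnbuckle:** The jaw inner faces measured +69.8 and −70.3 mm, which puts the turnbuckle at about 5.0 rad. The spokes leaned about −12 to −16°, which agrees.
- **Pads:** The pads are pressed back about 8 mm, taken from the jaw faces and the pack length. The pack sits about 0.6 mm towards the −y jaw, so I expect roughly 7.4 mm on the left and 8.5 mm on the right. I did not measure the pads directly.
- **Pack:** Its top is still at 111.5 mm, so it stands upright on the bed. The last view hid part of its width, so its x position was not re-measured after clamping.
- **Disagreement:** The scene and side cameras placed the jaw centres up to about 4 mm from each other. Their average agrees with the wrist camera, which I relied on.
- **Short pack:** I did not touch it or work near it, and I did not look at it again at the end.

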